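# Clamp a split egg mould shut with its draw latch

### The job

Clamp the two-part casting mould shut with the draw latch on top of it: lean the lever over towards the keeper as far as its stop so that the claw can reach, swing the claw down until it is hooked over the keeper bar, then swing the lever back and down over centre until it lies flat, so that the two halves are drawn tightly together. Let go, and leave the other things on the board and the table as they stand.

Things in the scene. Friction and masses are not known exactly. Their poses are not given: they have to be found in the camera images.
- mould: plywood board 12 mm thick, fixed, with a split aluminium mould, latch and wire rack. Origin: on the table, under the lever's pivot. +x runs from the front half (with the keeper, at the robot's right) to the rear half, mostly to the left; y along all hinge axes, z up; x, y, z in these texts: mm in this frame. Board: x -160 to 190, y +-140. Rear mould half, fixed: x -22 to 118, y +-50, top z 77
- lever_pivot (a point): centre of the lever's hinge, an axis along the board's y at x 0, z 115, between two steel cheeks (outer faces y +-30, x +-12, top z 123); its axes are the board's
- rack (a point): nearest corner, at x 95, y -10, z 310, of a white wire drying rack that covers x 91 to 184, y -144 to -6 at z 306 to 314, with plaster eggs up to z 364, on two posts at y -134, x 105 and 180. Under it a vertical tool has no room to press the lever flat; a tool whose body leans 30 to 50 degrees towards the front half (-x) has
- front_half (a joint): gap in m between the mould halves. The front half (76 x 100 x 65 mm, top z 77, keeper on top) slides along x. 0.014 at the start, held open by springs (8 N, growing to 19 N when shut); clamped shut it reads about 0.001
- lever (a joint): angle in rad of the lever: 0 = flat, pointing to +x (closed, hard stop); pi/2 = upright; beyond that it leans over the front half, up to a hard stop at 1.80. Steel bar 26 mm wide in y, 8 thick, with a black grip 26 wide, 14 thick on its last 55 mm; ends 165 mm from the pivot. Stiff hinge (0.15 N m): stays where left. Within about 0.2 rad of flat the claw's pull holds it down
- claw (a joint): angle in rad of the claw on its pin against the lever: its arms rise above level, towards -x, by (claw - lever). At first 2.72 to 2.84: folded up in front of the lever. Stiff pin: it stays where put while steeper than 45 degrees, nearer level it drops. With the lever at its stop the hooked claw reads 1.43, dipping 0.37 below level. With the lever below about 1.6 it lands on the bar, unhooked
- lever_grip (a point): point in the lever's black grip, 150 mm from the pivot; its x points to the lever's end, y along the hinge (26 mm wide that way)
- claw_pin (a point): centre of the claw's pin, on the lever 26 mm from the pivot, 0.22 rad below the lever's direction: at x = 26 cos(lever - 0.22), z = 115 + 26 sin(lever - 0.22)
- claw_end (a point): point between the claw's two arms, 84 mm from the pin, beside the hook: grasp it here across y, 40 mm wide, 10 to 29 high. The claw is a steel frame 101 mm long: two arms 5 mm thick, a hook plate 8 mm thick across the end, reaching 17 mm below and 12 above the arms' middle, and a bridge plate that comes to rest on the keeper bar. Its x points from hook to pin
- claw_lip (a point): point on the inner face of the claw's hook plate near its lower edge, 84 mm from the pin along the arms and 16 mm below their middle line. Hooked: this point is below the keeper's centre, on its -x side or right under the bar
- keeper (a point): centre of the keeper, a round steel bar 10 mm thick and 27 mm long along y, at z 107 on a post 16 mm wide on the front half; at x -69 at the start, -55 when the mould is shut
- cup: white plastic cup, 60 mm wide, 75 mm high, standing on the board beside the mould, nearer the robot; origin under its centre
- jar: small pale jar with aluminium cap, 48 mm wide, 60 mm high, standing on the board beside the mould, on the far side; origin under its centre
- glue: white glue bottle, 52 mm wide, 150 mm high; origin under its centre
- bowl: shallow glass bowl, 120 mm wide, 45 mm high; origin under its centre
- hoop: wooden embroidery hoop lying flat, 170 mm wide, 12 mm high; origin under its centre
- brush: brush, 190 mm long, lying on the table
- stamp: dark wooden block, 70 x 45 x 35 mm; origin under its centre

How it is judged:
On the way, in this order (a step that is already met when the one before it is completed fails the run):
1. the claw is hooked over the keeper bar while the lever is still up and the mould is open (x of claw_lip in the frame of keeper between -0.02 and 0.006 m and z of claw_lip in the frame of keeper below -0.001 m and value of joint lever above 1.4 rad and value of joint front_half above 0.008 m), for 0.2 s.
2. the lever is down flat, past centre, with the claw still hooked (x of claw_lip in the frame of keeper between -0.02 and 0.006 m and z of claw_lip in the frame of keeper below -0.001 m and value of joint lever below 0.1 rad), for 0.2 s.
At the end, for the whole second after the job is handed in: The lever lies flat (within 0.1 rad of its closed stop) and at rest, the claw's lip is still hooked (at least 1 mm below the keeper bar's centre, and from 20 mm in front of it to 6 mm behind it), the gap between the halves is under 4 mm, and every bystander is within 30 mm of where it stood (all of step 2 and value of joint front_half below 0.004 m and velocity of joint lever between -0.05 and 0.05 rad/s and distance of each of cup, jar, glue, bowl, hoop, brush, stamp from where it was at the start of the episode below 0.03 m); the robot touches nothing.
It fails at once if another thing on the board or table is shifted by more than 30 mm or knocked over (distance of any of cup, jar, glue, bowl, hoop, brush, stamp from where it was at the start of the episode above 0.03 m or angle between any of cup, jar, glue, bowl, hoop, stamp's own z axis and vertical above 0.6 rad).
It also fails if it takes over 66 s, if anything falls off the work surface, if the arm or the gripper's body presses on something with over 40 N, if the wrist force passes 120 N, or if a joint passes its speed limit or range.

### The arm

A 7-joint arm with a two-finger parallel gripper is mounted at the origin on the work surface. World frame = base frame: x ahead of the robot, y to its left, z up, the work surface at z = 0. Lengths are in m, angles in rad, forces in N, time in s.
With the tool pointing down it reaches from about 0.4 to 0.85 m from the base axis. Payload 4.5 kg.
Tool frame: the origin (TCP) lies where the fingers leave the gripper's body, on its centre line; the fingertips stand 64 mm ahead of it and the grasp point (between the pads) lies 45 mm ahead of it; z points along the fingers, y is the line along which they close (so a half turn about z gives the same grasp; the last joint's range is limited). The gripper opens to 88 mm and grips with 3 to 60 N. Pads are 18 mm wide; open, the fingers measure 123 mm over their backs; the gripper's body (75 mm by 187 mm) begins 45 mm behind the grasp point.
Start: joints at [1.23, 0.689, -0.195, 1.565, 0.157, 0.902, -0.215], TCP at [0.229, -0.582, 0.303] pointing down, gripper open.
Joint ranges: [-3.01, 3.01], [-0.46, 2.08], [-1.47, 1.51], [0.13, 2.56], [-1, 4.14], [0.04, 2.09], [-2.66, 2.66]. Speed limits (rad/s): [2.57, 2.57, 3.14, 3.14, 3.14, 3.14, 3.14].

### API

Orientations are given as a unit quaternion [x, y, z, w].
In Python, from plant import r gives the robot as it stands.
- The arm moves only by the tool play_rows, never from a script. Its arguments are lists of equal length, an entry for each row: "translation": the shift along the tool's x, y, z in m, a list of three; "delta_rot": the turn, a rotation vector about the tool's x, y, z in degrees, a list of three; "grip": the opening, from -1 (shut) to 1 (fully open). In form: {"translation": [[x, y, z], ...], "delta_rot": [[rx, ry, rz], ...], "grip": [grip, ...]}. A call has 1 to 20 rows; each row shifts and turns the commanded pose from where the row before left it, along the tool's axes as they then stand; what a row does not reach is not made up. A row lasts 1/8 s, in which the tool goes at most 62.5 mm and 10.7 degrees, less where a joint would pass 70% of its speed; a pose out of reach is approached as far as the arm can. A call with a gripper value outside its range is refused whole. The fingers move at their own pace and stop on an object; "squeeze" is the grip in N (left out, the last holds). Time passes only in rows, so rows that do not move let the fingers close. It gives the time, the measured TCP pose, the force, the opening and the grip force at its end, in the units of the state.
- r.get_state(): the state, without advancing time (a new reading comes with each control period).
- r.snapshot(name): name is "scene" or "top" or "wrist"; returns the picture (400x640x3 uint8, blue, green, red); there is no depth.
- r.get_calibration(name): a dict with "intrinsics" (3x3 intrinsics, pixels), "eye" and "rotation" of the camera in the world. Camera axes: x right, y up, looking along -z (the intrinsics and any distortion apply to the point x, -y, -z); pixel columns grow to the right and rows downward; lengths in m; the calibration is good to about 2 mm. A picture is of the moment at which its call begins: read the wrist's pose just before it. get_calibration takes no time and is no camera call; for the wrist camera it gives the pose at the moment of the call.
- r.finish_job(): hands the job in; it is judged then, once.
Trained networks look in the newest picture that a camera, given by its name, has taken for a name from the list of things; names that differ only in an ending like _2 or _b are one class to them, and where a whole thing is asked for, a point or a joint stands for the part that bears it (a point fixed in the world has none). Each returns a list of dicts, best first, with "confidence" (0 to 1); they miss things now and then, are a little off and sometimes report something else, mostly with a low value. They report only what shows in the picture. A call takes as long as a camera call.
- r.look_for(camera, target): "point" ([x, y, z] in m, in world coordinates, good to about 4 mm: the middle of the surface that is visible of it).
- r.silhouettes(camera, target): "pixels" (400x640 bool, what is visible of it).
The state is a dict: "clock": time; "q": joint angles; "qd": joint speeds; "joint_torque": joint torques, N m; "tool_pos": TCP position; "eef_rot": TCP orientation; "contact_force": force on the tool from outside, world axes, zero at the start; "moment": the same for the moment, N m; "opening": opening from 0.0 (shut) to 1.0 (fully open); "finger_force": force on a finger pad.
Only numpy, scipy, OpenCV 4.12 (cv2) and the standard library are available. Lean on these libraries where they do the work, as an engineer would, in place of code of your own. Each camera call takes 0.05 s, during which the arm holds its last target. There are 200 camera calls.

## Working session

There is one attempt and no reset: what is moved stays moved. The work goes in short steps, Python scripts to look and compute and a tool call to move; the robot and the scene stay as the last step left them, time stands still between calls to the robot, and variables do not carry over. Pictures are saved under pics/ and viewed, at most 10 in all, crops included, and the job is handed in when it is done.

Besides the shell and the picture viewer there is one more tool, called after "Emit:" by a JSON object that holds its "method" and its "body", one argument or row to a line. play_rows: Moves the arm, as the interface text tells. Its arguments: {"type":"object","properties":{"translation":{"type":"array","items":{"type":"array","items":{"type":"number"}}},"delta_rot":{"type":"array","items":{"type":"array","items":{"type":"number"}}},"grip":{"type":"array","items":{"type":"number"}},"squeeze":{"type":"number"}},"required":["translation","delta_rot","grip"]}

```bash
ls; mkdir -p pics; cat > h.py <<'E'
import numpy as np, cv2
from scipy.spatial.transform import Rotation as R
from plant import r
def proj(c,P):
    K=np.array(c['intrinsics']);Rm=np.array(c['rotation'])
    p=Rm.T@(np.array(P)-np.array(c['eye'])); p=np.array([p[0],-p[1],-p[2]]); q=K@p; return q[:2]/q[2]
def ray(c,uv):
    K=np.array(c['intrinsics']);Rm=np.array(c['rotation'])
    d=np.linalg.inv(K)@np.array([uv[0],uv[1],1.]); d=Rm@np.array([d[0],-d[1],-d[2]]); return np.array(c['eye']),d/np.linalg.norm(d)
E
python3 - <<'E'
from h import *
s=r.get_state();print(s)
ims=[]
for n in ['scene','top']:
    im=r.snapshot(n);ims.append(im);cv2.imwrite(f'pics/{n}0.png',im)
    c=r.get_calibration(n);print(n,c)
    for t in ['mould','lever','lever_pivot','claw','claw_pin','keeper','lever_grip','claw_end','claw_lip','rack','cup','jar','glue','front_half','bowl','hoop','brush','stamp']:
        try:
            print(t,[(np.round(d['point'],3).tolist(),round(d['confidence'],2)) for d in r.look_for(n,t)][:2])
        except Exception as e: print(t,'err',e)
E
```

```text
pics
{'clock': 0.0, 'q': array([ 1.22982823,  0.6899965 , -0.19451622,  1.56632764,  0.15733384,
        0.9024862 , -0.21509208]), 'qd': array([-0.00078272, -0.00081291,  0.00024765,  0.00064778, -0.00103536,
       -0.00127624, -0.00058859]), 'joint_torque': array([ 3.01371711e-04, -5.27562082e+01, -1.26690287e+00, -1.53426611e+01,
       -5.26867993e-02,  6.51384107e-03,  1.58420467e-04]), 'tool_pos': array([ 0.22855773, -0.58116708,  0.30190654]), 'eef_rot': array([ 9.82483982e-01,  1.86344825e-01, -2.44522161e-04, -8.77738664e-04]), 'contact_force': array([-0.51549109,  0.71889893,  0.41304748]), 'moment': array([ 0.03462264, -0.01099357, -0.00099344]), 'finger_force': 0.0, 'opening': 1.001513913074974}
scene {'intrinsics': array([[365.04663901,   0.        , 322.03769876],
       [  0.        , 365.04663901, 201.89872622],
       [  0.        ,   0.        ,   1.        ]]), 'eye': array([1.24776857, 0.09701755, 0.90914435]), 'rotation': array([0.26599493, 0.2974999 , 0.69838679, 0.594135  ])}
mould [([0.523, 0.005, 0.031], 0.8)]
lever [([0.485, -0.007, 0.212], 0.85)]
lever_piv
[... 1094 characters left out ...]
704,  0.70864385])}
mould [([0.486, -0.012, 0.01], 0.55)]
lever [([0.477, -0.004, 0.232], 0.62), ([0.484, -0.011, 0.228], 0.59)]
lever_pivot [([0.488, -0.011, 0.014], 0.63)]
claw [([0.486, -0.011, 0.231], 0.62)]
claw_pin []
keeper [([0.54, -0.094, 0.076], 0.71)]
lever_grip [([0.482, -0.006, 0.23], 0.69)]
claw_end [([0.486, -0.012, 0.228], 0.73)]
claw_lip [([0.486, -0.012, 0.231], 0.47)]
rack []
cup [([0.375, -0.018, 0.024], 0.69)]
jar [([0.562, 0.042, 0.07], 0.61)]
glue [([0.386, 0.447, 0.1], 0.89)]
front_half [([0.546, -0.092, 0.077], 0.77)]
bowl [([0.647, -0.516, 0.026], 0.68)]
hoop [([0.602, 0.437, 0.015], 0.58)]
brush [([0.346, -0.466, 0.023], 0.84)]
stamp [([0.287, 0.374, 0.031], 0.85)]
```

```bash
sed -i "s/Rm=np.array(c\['rotation'\])/Rm=R.from_quat(c['rotation']).as_matrix()/" h.py; python3 - <<'E'
import cv2
a=cv2.imread('pics/scene0.png');b=cv2.imread('pics/top0.png')
cv2.imwrite('pics/s1.png',cv2.resize(a[80:320,130:450],(800,600),interpolation=cv2.INTER_CUBIC))
cv2.imwrite('pics/t1.png',cv2.resize(b[60:300,160:480],(800,600),interpolation=cv2.INTER_CUBIC))
E
```

```text
(no output)
```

View pics/s1.png

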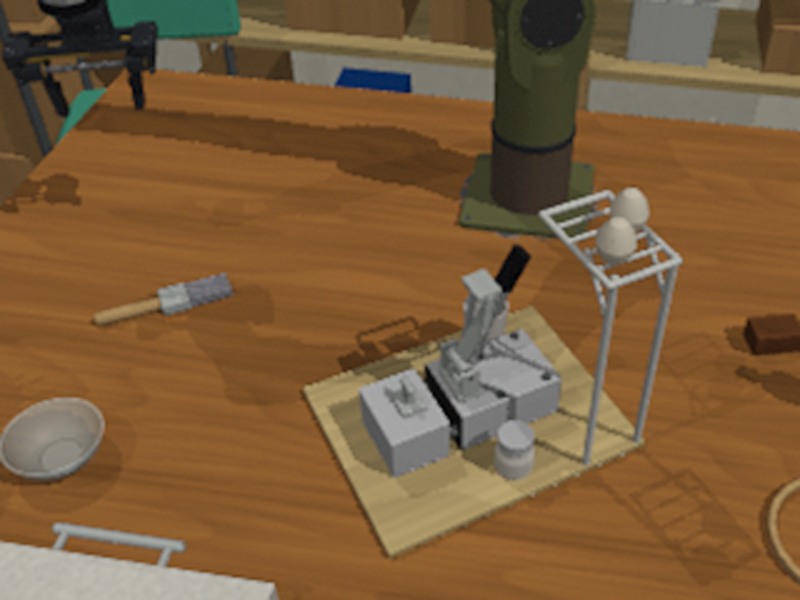

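View pics/t1.png

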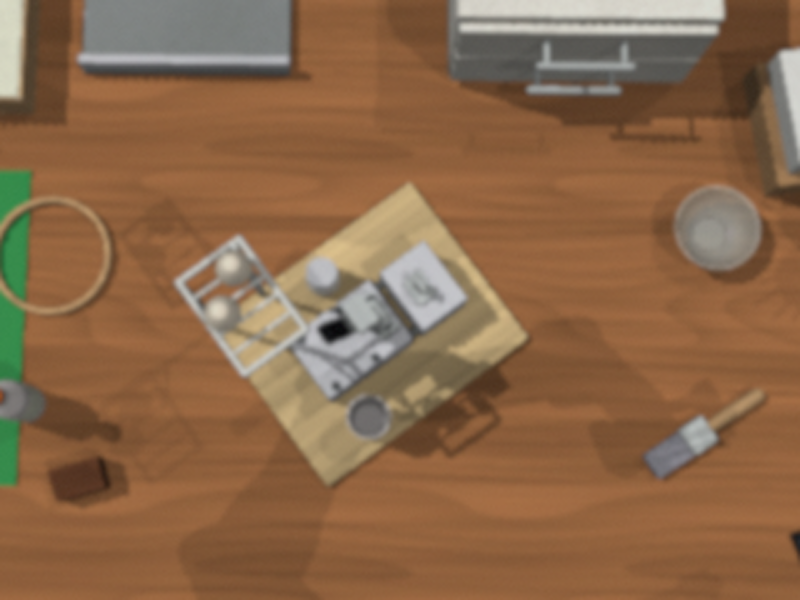

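```bash
cat > fit.py <<'E'
from h import *
from scipy.optimize import least_squares
cs,ct=r.get_calibration('scene'),r.get_calibration('top')
S=lambda u,v:np.array([130+u/2.5,80+v/2.5]);T=lambda u,v:np.array([160+u/2.5,60+v/2.5])
obs=[(ct,T(408,183),(-160,-140,12)),(ct,T(528,338),(-160,140,12)),(ct,T(332,486),(190,140,12)),
(cs,S(390,553),(-160,-140,12)),(cs,S(304,390),(-160,140,12)),(cs,S(540,308),(190,140,12)),(cs,S(641,442),(190,-140,12)),
(cs,S(679,261),(184,-144,310)),(cs,S(542,213),(91,-6,310)) if 0 else (cs,S(607,284),(91,-144,310)),(ct,T(305,328),(91,-6,310)),(ct,T(244,373),(184,-6,310)),(ct,T(240,237),(91,-144,310)),(ct,T(178,282),(184,-144,310))]
def W(p,P):
    c,s=np.cos(p[2]),np.sin(p[2]);P=np.array(P)/1000
    return np.array([p[0]+c*P[0]-s*P[1],p[1]+s*P[0]+c*P[1],P[2]])
f=lambda p:np.concatenate([proj(c,W(p,P))-uv for c,uv,P in obs])
sol=least_squares(f,[0.5,-0.02,2.2],loss='soft_l1')
E
python3 - <<'E'
from fit import *
print(sol.x,np.degrees(sol.x[2]));print(np.round(f(sol.x).reshape(-1,2),1))
p=sol.x
for n,P in dict(piv=(0,0,115),keeper=(-69,0,107),rack=(95,-10,310)).items(): print(n,W(p,P).round(4),proj(cs,W(p,P)).round(1),proj(ct,W(p,P)).round(1))
c=r.get_calibration('wrist');s=r.get_state()
Rt=R.from_quat(s['eef_rot']);print('cam in tool',Rt.inv().apply(np.array(c['eye'])-s['tool_pos']),(Rt.inv()*R.from_quat(c['rotation'])).as_matrix().round(3),c['intrinsics'])
E
```

```text
[ 0.5024525  -0.03072348  2.21695666] 127.02225975422904
[[ 0.3 -1.3]
 [ 0.  -0.9]
 [-2.  -0.2]
 [-1.  -0.5]
 [-1.5 -1.9]
 [-4.  -2.2]
 [ 1.1 -1.7]
 [ 1.2 -0.9]
 [-0.2  1. ]
 [ 2.   0.3]
 [-0.3  1.8]
 [-0.5 -1.7]
 [-2.2 -0.6]]
piv [ 0.5025 -0.0307  0.115 ] [313.1 223.8] [310.9 184.9]
keeper [ 0.544  -0.0858  0.107 ] [292.2 233.4] [327.7 173. ]
rack [0.4532 0.0511 0.31  ] [346.  164.8] [282.  191.2]
cam in tool [ 0.06882214  0.00046249 -0.08230525] [[-0.001  0.962  0.272]
 [ 1.     0.001 -0.   ]
 [-0.     0.272 -0.962]] [[275.70299272   0.         321.01946202]
 [  0.         275.70299272 201.70944363]
 [  0.           0.           1.        ]]
```

```bash
cat >> h.py <<'E'
import json
BP=[0.5024525,-0.03072348,2.21695666]
def Bm(): return R.from_euler('z',BP[2])
def b2w(P): return np.array([BP[0],BP[1],0])+Bm().apply(np.array(P)/1000)
def w2b(P): return Bm().inv().apply(np.array(P)-np.array([BP[0],BP[1],0]))*1000
def tool(g,th,ahead=45):
    "g: grasp point in board mm, th: lean deg of body to -x; tool x -> board +x; returns TCP, R (world)"
    t=np.radians(th);s,c=np.sin(t),np.cos(t)
    M=np.array([[c,0,s],[0,-1,0],[s,0,-c]])   # columns x,y,z in board
    Rw=Bm()*R.from_matrix(M); return b2w(g)-Rw.apply([0,0,ahead/1000]),Rw
def plan(wps,start=None,ahead=45,grip=1):
    "wps: (g,th,n)"
    s=r.get_state(); p,q=(s['tool_pos'],R.from_quat(s['eef_rot'])) if start is None else start
    T,D=[],[]
    for g,th,n in wps:
        P,Q=tool(g,th,ahead)
        for i in range(n):
            k=n-i; dt=np.round(q.inv().apply((P-p)/k),3); dr=np.round(np.degrees((q.inv()*Q).as_rotvec())/k,1)
            p=p+q.apply(dt); q=q*R.from_rotvec(np.radians(dr)); T.append(dt.tolist());D.append((dr+0.).tolist())
    print(json.dumps({"translation":T,"delta_rot":D,"grip":[grip]*len(T)})); return p,q
def where():
    s=r.get_state();q=R.from_quat(s['eef_rot']);z=Bm().inv().apply(q.as_matrix()[:,2])
    g=w2b(s['tool_pos']+q.apply([0,0,.045]))
    print('t',round(s['clock'],2),'grasp pt board',g.round(1),'lean',np.degrees(np.arctan2(z[0],-z[2])).round(1),'zy',z[1].round(3),'F',s['contact_force'].round(1),'open',round(s['opening'],3),'ff',round(s['finger_force'],1),'q',s['q'].round(2))
E
python3 - <<'E'
from h import *
where(); plan([((-135+22,0,396-39),30,16)])
E
```

```text
t 1.9 grasp pt board [-275.1  550.2  257.7] lean -0.0 zy 0.0 F [ 0.8 -0.6 -0.9] open 1.0 ff 0.0 q [ 1.23  0.69 -0.19  1.57  0.16  0.9  -0.22]
{"translation": [[0.031, -0.018, -0.006], [0.033, -0.014, -0.005], [0.034, -0.011, -0.003], [0.035, -0.007, -0.002], [0.036, -0.003, -0.002], [0.036, 0.001, -0.001], [0.036, 0.005, 0.0], [0.035, 0.009, 0.001], [0.033, 0.013, 0.001], [0.032, 0.017, 0.001], [0.03, 0.02, 0.002], [0.027, 0.023, 0.002], [0.024, 0.026, 0.001], [0.021, 0.029, 0.001], [0.018, 0.031, 0.001], [0.014, 0.033, -0.0]], "delta_rot": [[1.7, 1.3, -6.4], [1.7, 1.3, -6.4], [1.7, 1.3, -6.4], [1.7, 1.3, -6.4], [1.7, 1.3, -6.4], [1.7, 1.3, -6.4], [1.7, 1.3, -6.4], [1.7, 1.3, -6.4], [1.7, 1.3, -6.5], [1.7, 1.3, -6.4], [1.7, 1.3, -6.5], [1.7, 1.4, -6.4], [1.8, 1.3, -6.5], [1.7, 1.4, -6.4], [1.8, 1.3, -6.5], [1.7, 1.4, -6.4]], "grip": [1, 1, 1, 1, 1, 1, 1, 1, 1, 1, 1, 1, 1, 1, 1, 1]}
```

Emit:
{"method": "play_rows", "body": {
  "translation": [
    [0.031, -0.018, -0.006],
    [0.033, -0.014, -0.005],
    [0.034, -0.011, -0.003],
    [0.035, -0.007, -0.002],
    [0.036, -0.003, -0.002],
    [0.036, 0.001, -0.001],
    [0.036, 0.005, 0.0],
    [0.035, 0.009, 0.001],
    [0.033, 0.013, 0.001],
    [0.032, 0.017, 0.001],
    [0.03, 0.02, 0.002],
    [0.027, 0.023, 0.002],
    [0.024, 0.026, 0.001],
    [0.021, 0.029, 0.001],
    [0.018, 0.031, 0.001],
    [0.014, 0.033, 0.0],
    [0, 0, 0],
    [0, 0, 0]
  ],
  "delta_rot": [
    [1.7, 1.3, -6.4],
    [1.7, 1.3, -6.4],
    [1.7, 1.3, -6.4],
    [1.7, 1.3, -6.4],
    [1.7, 1.3, -6.4],
    [1.7, 1.3, -6.4],
    [1.7, 1.3, -6.4],
    [1.7, 1.3, -6.4],
    [1.7, 1.3, -6.5],
    [1.7, 1.3, -6.4],
    [1.7, 1.3, -6.5],
    [1.7, 1.4, -6.4],
    [1.8, 1.3, -6.5],
    [1.7, 1.4, -6.4],
    [1.8, 1.3, -6.5],
    [1.7, 1.4, -6.4],
    [0, 0, 0],
    [0, 0, 0]
  ],
  "grip": [1, 1, 1, 1, 1, 1, 1, 1, 1, 1, 1, 1, 1, 1, 1, 1, 1, 1]
}}

```text
clock: 4.15
tool_pos: [0.5835, -0.1397, 0.3953]
eef_rot: [0.432, 0.864, 0.115, -0.232]
contact_force: [-0.4, -0.5, -0.5]
opening: 0.998
finger_force: 0.0
```

```bash
cat > wr.py <<'E'
from h import *
import sys
where(); c=r.get_calibration('wrist'); im=r.snapshot('wrist'); n=sys.argv[1]
cv2.imwrite(f'pics/{n}_raw.png',im); np.save(f'pics/{n}.npy',c,allow_pickle=True)
for t in sys.argv[2:]:
    print(t,[(w2b(d['point']).round(1).tolist(),round(d['confidence'],2)) for d in r.look_for('wrist',t)][:3])
o=im.copy()
for P in [(0,0,115),(-69,0,107),(-160,140,12),(-160,-140,12),(190,140,12),(95,-10,310),(-22,50,77),(-22,-50,77),(118,50,77)]:
    u=proj(c,b2w(P)); cv2.circle(o,tuple(np.int32(u.round())),2,(0,0,255),-1)
cv2.imwrite(f'pics/{n}.png',cv2.resize(o,(800,500),interpolation=cv2.INTER_CUBIC))
E
python3 wr.py w1 keeper lever_pivot claw_pin lever_grip claw_end claw_lip front_half cup jar rack
```

```text
t 4.15 grasp pt board [-113.3    0.9  356.3] lean 30.0 zy -0.0 F [-0.4 -0.5 -0.5] open 0.998 ff 0.0 q [ 0.64  0.86 -0.83  1.19  0.16  1.61  0.55]
keeper [([-80.6, 0.0, 77.5], 0.95)]
lever_pivot [([11.4, -13.3, 46.7], 0.62)]
claw_pin [([24.9, -1.2, 227.4], 0.84), ([10.9, -11.8, 53.9], 0.58)]
lever_grip [([31.0, -1.6, 226.5], 0.57)]
claw_end [([27.8, 0.3, 233.2], 0.97)]
claw_lip [([27.9, 4.7, 229.5], 0.97), ([-80.8, -3.1, 78.9], 0.7)]
front_half [([-78.9, 2.5, 77.0], 0.68), ([16.5, -97.2, 73.7], 0.18)]
cup [([99.9, 103.9, 56.6], 0.86), ([28.5, 0.2, 226.8], 0.59)]
jar [([16.7, -97.1, 75.0], 0.96)]
rack [([11.9, -12.0, 51.9], 0.96)]
```

View pics/w1.png

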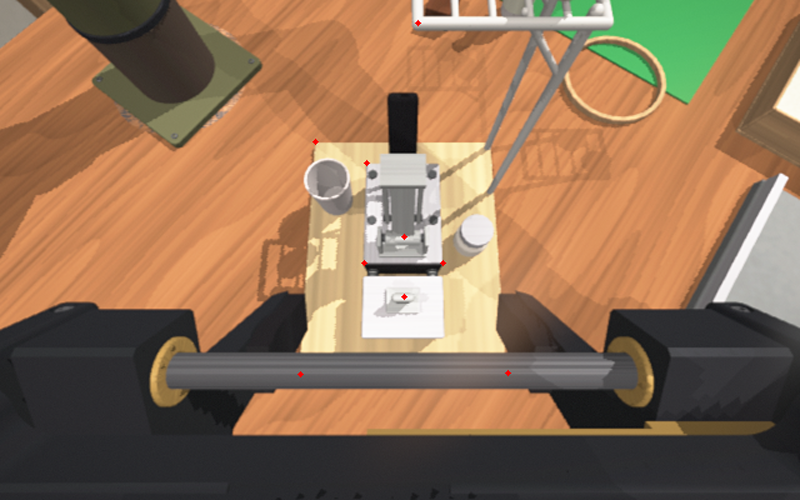

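```bash
python3 - <<'E'
from h import *
c=np.load('pics/w1.npy',allow_pickle=True).item();cs=r.get_calibration('scene')
def lev(L,s,n,y=0): return (s*np.cos(L)-n*np.sin(L)*-1*-1, y, 115+s*np.sin(L)+n*np.cos(L))
for L in np.arange(1.1,1.6,.05):
    v=[proj(c,b2w(lev(L,165,n)))*1.25 for n in(-7,7)]
    vs=[(proj(cs,b2w(lev(L,165,n)))-[130,80])*2.5 for n in(-7,7)]
    print(L.round(2),np.round(v,0).tolist(),np.round(vs,0).tolist())
for L in (1.2,1.3,1.4):
  pin=np.array([26*np.cos(L-.22),0,115+26*np.sin(L-.22)])
  for C in (2.7,2.8,2.9):
    a=C-L;d=np.array([-np.cos(a),0,np.sin(a)]);u=np.array([np.sin(a),0,np.cos(a)])
    print(L,C,[np.round(proj(c,b2w(pin+s*d+h*u))*1.25).tolist() for s,h in((101,12),(101,-17),(93,-17))])
E
```

```text
1.1 [[403.0, 92.0], [403.0, 100.0]] [[522.0, 247.0], [513.0, 246.0]]
1.15 [[403.0, 96.0], [403.0, 105.0]] [[517.0, 246.0], [507.0, 245.0]]
1.2 [[403.0, 101.0], [403.0, 111.0]] [[511.0, 246.0], [501.0, 245.0]]
1.25 [[403.0, 107.0], [404.0, 118.0]] [[505.0, 245.0], [495.0, 246.0]]
1.3 [[404.0, 114.0], [404.0, 126.0]] [[499.0, 246.0], [488.0, 246.0]]
1.35 [[404.0, 121.0], [404.0, 134.0]] [[493.0, 246.0], [482.0, 247.0]]
1.4 [[404.0, 129.0], [404.0, 143.0]] [[486.0, 247.0], [475.0, 249.0]]
1.45 [[404.0, 137.0], [404.0, 153.0]] [[480.0, 248.0], [469.0, 250.0]]
1.5 [[404.0, 146.0], [404.0, 163.0]] [[473.0, 249.0], [462.0, 252.0]]
1.55 [[404.0, 156.0], [404.0, 174.0]] [[466.0, 251.0], [455.0, 254.0]]
1.2 2.7 [[404.0, 172.0], [404.0, 205.0], [404.0, 208.0]]
1.2 2.8 [[403.0, 162.0], [404.0, 193.0], [404.0, 197.0]]
1.2 2.9 [[403.0, 152.0], [404.0, 181.0], [404.0, 186.0]]
1.3 2.7 [[404.0, 185.0], [404.0, 220.0], [404.0, 221.0]]
1.3 2.8 [[404.0, 174.0], [404.0, 207.0], [404.0, 210.0]]
1.3 2.9 [[404.0, 163.0], [404.0, 195.0], [404.0, 199.0]]
1.4 2.7 [[404.0, 199.0], [404.0, 235.0], [404.0, 235.0]]
1.4 2.8 [[404.0, 187.0], [404.0, 222.0], [404.0, 224.0]]
1.4 2.9 [[404.0, 176.0], [404.0, 209.0], [404.0, 212.0]]
```

```bash
python3 - <<'E'
from h import *
G=np.array([152*np.cos(1.12),0,115+152*np.sin(1.12)])
plan([(G+[-45,0,54],40,6),(G,40,5)])
E
```

```text
{"translation": [[0.014, 0.0, 0.019], [0.013, 0.0, 0.019], [0.013, 0.0, 0.019], [0.012, 0.0, 0.02], [0.011, 0.0, 0.02], [0.011, 0.0, 0.02], [-0.0, 0.0, 0.014], [-0.0, 0.0, 0.014], [-0.0, 0.0, 0.014], [-0.0, 0.0, 0.014], [-0.0, 0.0, 0.015]], "delta_rot": [[0.0, 1.7, 0.0], [0.0, 1.7, 0.0], [0.0, 1.6, 0.0], [0.0, 1.7, 0.0], [0.0, 1.6, 0.0], [0.1, 1.7, 0.0], [0.0, 0.0, 0.0], [0.0, 0.0, 0.0], [0.0, 0.0, 0.0], [0.0, 0.0, 0.0], [0.0, 0.0, 0.0]], "grip": [1, 1, 1, 1, 1, 1, 1, 1, 1, 1, 1]}
```

Emit:
{"method": "play_rows", "body": {
  "translation": [
    [0.014, 0.0, 0.019],
    [0.013, 0.0, 0.019],
    [0.013, 0.0, 0.019],
    [0.012, 0.0, 0.02],
    [0.011, 0.0, 0.02],
    [0.011, 0.0, 0.02],
    [0, 0.0, 0.014],
    [0, 0.0, 0.014],
    [0, 0.0, 0.014],
    [0, 0.0, 0.014],
    [0, 0.0, 0.015],
    [0, 0, 0],
    [0, 0, 0],
    [0, 0, 0]
  ],
  "delta_rot": [
    [0.0, 1.7, 0.0],
    [0.0, 1.7, 0.0],
    [0.0, 1.6, 0.0],
    [0.0, 1.7, 0.0],
    [0.0, 1.6, 0.0],
    [0.0, 1.7, 0.0],
    [0, 0, 0],
    [0, 0, 0],
    [0, 0, 0],
    [0, 0, 0],
    [0, 0, 0],
    [0, 0, 0],
    [0, 0, 0],
    [0, 0, 0]
  ],
  "grip": [1, 1, 1, 1, 1, 1, 1, 1, 1, 1, 1, 1, 1, 1]
}}

```text
clock: 6.45
tool_pos: [0.4804, -0.001, 0.2864]
eef_rot: [0.42, 0.841, 0.153, -0.306]
contact_force: [0.5, 0.6, 1.2]
opening: 1.001
finger_force: 0.0
```

```bash
python3 wr.py w2 lever_grip claw_end keeper; python3 - <<'E'
from h import *
im=r.snapshot('scene'); cv2.imwrite('pics/s2.png',cv2.resize(im[80:320,130:450],(800,600),interpolation=cv2.INTER_CUBIC))
E
```

```text
t 6.45 grasp pt board [ 65.9  -0.4 252. ] lean 40.0 zy -0.002 F [0.5 0.6 1.2] open 1.001 ff 0.0 q [ 0.62  0.89 -0.89  1.7   0.05  1.15  0.46]
lever_grip [([58.8, -1.6, 238.9], 0.81)]
claw_end [([56.3, -3.2, 240.9], 0.74), ([36.0, -2.6, 232.7], 0.67)]
keeper []
```

View pics/s2.png

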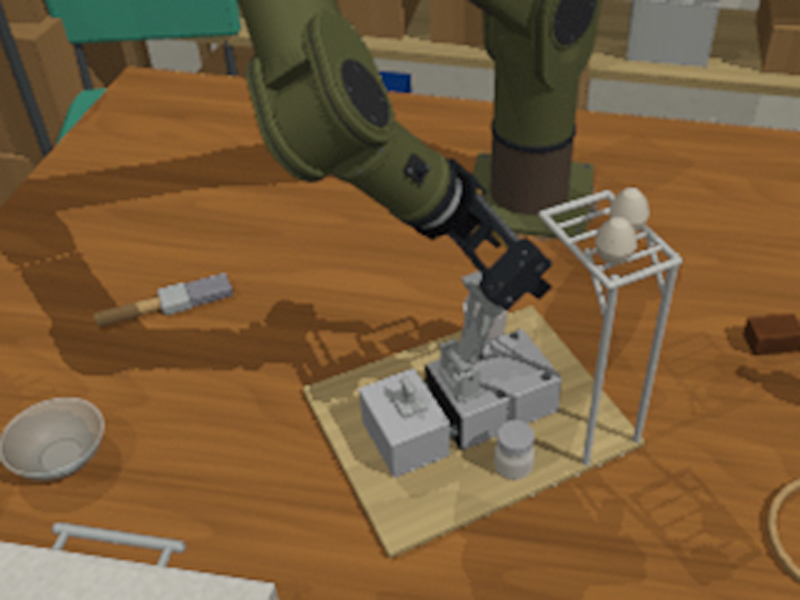

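Emit:
{"method": "play_rows", "body": {
  "translation": [
    [0, 0, 0],
    [0, 0, 0],
    [0, 0, 0],
    [0, 0, 0],
    [0, 0, 0],
    [0, 0, 0],
    [0, 0, 0]
  ],
  "delta_rot": [
    [0, 0, 0],
    [0, 0, 0],
    [0, 0, 0],
    [0, 0, 0],
    [0, 0, 0],
    [0, 0, 0],
    [0, 0, 0]
  ],
  "grip": [-1, -1, -1, -1, -1, -1, -1],
  "squeeze": 10
}}

```text
clock: 7.58
tool_pos: [0.48, -0.0006, 0.2861]
eef_rot: [0.419, 0.841, 0.153, -0.306]
contact_force: [0.7, -0.2, -1.4]
opening: 0.296
finger_force: 10.0
```

```bash
python3 - <<'E'
from h import *
where(); plan([((152*np.cos(L),0,115+152*np.sin(L)),40,2) for L in np.linspace(1.12,1.83,8)[1:]],grip=-1)
E
```

```text
t 7.58 grasp pt board [ 66.5  -0.3 251.6] lean 40.0 zy -0.001 F [ 0.7 -0.2 -1.4] open 0.296 ff 10.0 q [ 0.62  0.89 -0.89  1.71  0.05  1.15  0.46]
{"translation": [[-0.004, -0.0, -0.007], [-0.003, -0.0, -0.007], [-0.004, -0.0, -0.006], [-0.004, -0.0, -0.007], [-0.005, -0.0, -0.006], [-0.005, -0.0, -0.006], [-0.005, -0.0, -0.005], [-0.006, -0.0, -0.006], [-0.006, -0.0, -0.005], [-0.006, -0.0, -0.005], [-0.006, -0.0, -0.004], [-0.006, -0.0, -0.004], [-0.007, -0.0, -0.004], [-0.007, -0.0, -0.004]], "delta_rot": [[0.0, 0.0, 0.0], [0.1, 0.0, 0.0], [0.0, 0.0, 0.0], [0.0, 0.0, 0.0], [0.0, 0.0, 0.0], [0.0, 0.0, 0.0], [0.0, 0.0, 0.0], [0.0, 0.0, 0.0], [0.0, 0.0, 0.0], [0.0, 0.0, 0.0], [0.0, 0.0, 0.0], [0.0, 0.0, 0.0], [0.0, 0.0, 0.0], [0.0, 0.0, 0.0]], "grip": [-1, -1, -1, -1, -1, -1, -1, -1, -1, -1, -1, -1, -1, -1]}
```

Emit:
{"method": "play_rows", "body": {
  "translation": [
    [-0.004, 0, -0.007],
    [-0.003, 0, -0.007],
    [-0.004, 0, -0.006],
    [-0.004, 0, -0.007],
    [-0.005, 0, -0.006],
    [-0.005, 0, -0.006],
    [-0.005, 0, -0.005],
    [-0.006, 0, -0.006],
    [-0.006, 0, -0.005],
    [-0.006, 0, -0.005],
    [-0.006, 0, -0.004],
    [-0.006, 0, -0.004],
    [-0.007, 0, -0.004],
    [-0.007, 0, -0.004],
    [0, 0, 0]
  ],
  "delta_rot": [
    [0, 0, 0],
    [0, 0, 0],
    [0, 0, 0],
    [0, 0, 0],
    [0, 0, 0],
    [0, 0, 0],
    [0, 0, 0],
    [0, 0, 0],
    [0, 0, 0],
    [0, 0, 0],
    [0, 0, 0],
    [0, 0, 0],
    [0, 0, 0],
    [0, 0, 0],
    [0, 0, 0]
  ],
  "grip": [-1, -1, -1, -1, -1, -1, -1, -1, -1, -1, -1, -1, -1, -1, -1]
}}

```text
clock: 9.45
tool_pos: [0.5442, -0.0862, 0.2967]
eef_rot: [0.42, 0.841, 0.153, -0.305]
contact_force: [0.5, -0.7, 6.2]
opening: 0.293
finger_force: 10.0
```

```bash
python3 - <<'E'
from h import *
where(); s=r.get_state(); print(Bm().inv().apply(s['contact_force']))
g=w2b(s['tool_pos']+R.from_quat(s['eef_rot']).apply([0,0,.045])); print(np.hypot(g[0],g[2]-115),np.arctan2(g[2]-115,g[0]))
E
```

```text
t 9.45 grasp pt board [-4.060e+01 -1.000e-01  2.622e+02] lean 39.9 zy -0.002 F [ 0.5 -0.7  6.2] open 0.293 ff 10.0 q [ 0.66  0.96 -0.85  1.42  0.09  1.41  0.54]
[-0.89778035  0.04530781  6.16934499]
152.67428610060324 1.8396261272748264
```

Emit:
{"method": "play_rows", "body": {
  "translation": [
    [-0.003, 0, -0.002],
    [-0.003, 0, -0.002],
    [0, 0, 0]
  ],
  "delta_rot": [
    [0, 0, 0],
    [0, 0, 0],
    [0, 0, 0]
  ],
  "grip": [-1, -1, -1]
}}

```text
clock: 9.82
tool_pos: [0.5456, -0.0876, 0.296]
eef_rot: [0.417, 0.841, 0.153, -0.31]
contact_force: [-5.0, 9.6, 0.0]
opening: 0.294
finger_force: 10.0
```

```bash
python3 - <<'E'
from h import *
where(); s=r.get_state(); print(Bm().inv().apply(s['contact_force']))
im=r.snapshot('scene'); cv2.imwrite('pics/s3.png',cv2.resize(im[120:280,200:413],(800,600),interpolation=cv2.INTER_CUBIC))
for n in ('lever_grip','claw_end','claw_pin'): print(n,[(w2b(d['point']).round(1).tolist(),round(d['confidence'],2)) for d in r.look_for('scene',n)][:3])
E
```

```text
t 9.82 grasp pt board [-4.220e+01 -1.000e-01  2.618e+02] lean 40.5 zy 0.003 F [-5.   9.6  0. ] open 0.294 ff 10.0 q [ 0.65  0.97 -0.85  1.4   0.09  1.42  0.54]
[10.69890569 -1.76769388  0.01541186]
lever_grip [([-14.2, -12.0, 180.9], 0.72)]
claw_end [([-30.6, -17.9, 191.9], 0.41)]
claw_pin []
```

View pics/s3.png

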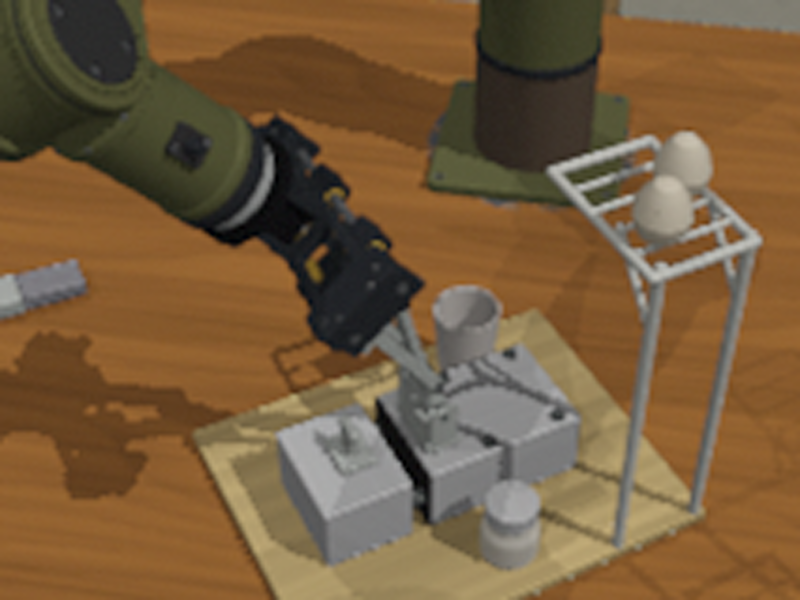

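Emit:
{"method": "play_rows", "body": {
  "translation": [
    [0.003, 0, 0.002],
    [0, 0, 0],
    [0, 0, 0],
    [0, 0, 0],
    [0, 0, -0.02],
    [0, 0, -0.025],
    [0, 0, -0.025],
    [0, 0, -0.025],
    [0, 0, -0.025],
    [0, 0, 0],
    [0, 0, 0]
  ],
  "delta_rot": [
    [0, 0, 0],
    [0, 0, 0],
    [0, 0, 0],
    [0, 0, 0],
    [0, 0, 0],
    [0, 0, 0],
    [0, 0, 0],
    [0, 0, 0],
    [0, 0, 0],
    [0, 0, 0],
    [0, 0, 0]
  ],
  "grip": [-1, 1, 1, 1, 1, 1, 1, 1, 1, 1, 1]
}}

```text
clock: 11.4
tool_pos: [0.5914, -0.1492, 0.3873]
eef_rot: [0.419, 0.841, 0.153, -0.307]
contact_force: [-0.2, 0.8, 0.6]
opening: 1.002
finger_force: 0.0
```

```bash
python3 wr.py w3 lever_grip claw_end claw_lip keeper
```

```text
t 11.4 grasp pt board [-1.192e+02  3.000e-01  3.529e+02] lean 40.1 zy 0.0 F [-0.2  0.8  0.6] open 1.002 ff 0.0 q [ 0.64  0.96 -0.84  1.06  0.08  1.76  0.57]
lever_grip [([-45.5, -3.6, 222.0], 0.73)]
claw_end [([-50.2, -0.5, 223.9], 0.64)]
claw_lip [([-50.5, 4.1, 219.6], 0.67)]
keeper [([-70.5, -3.4, 78.0], 0.8), ([14.9, -96.6, 74.6], 0.38)]
```

View pics/w3.png

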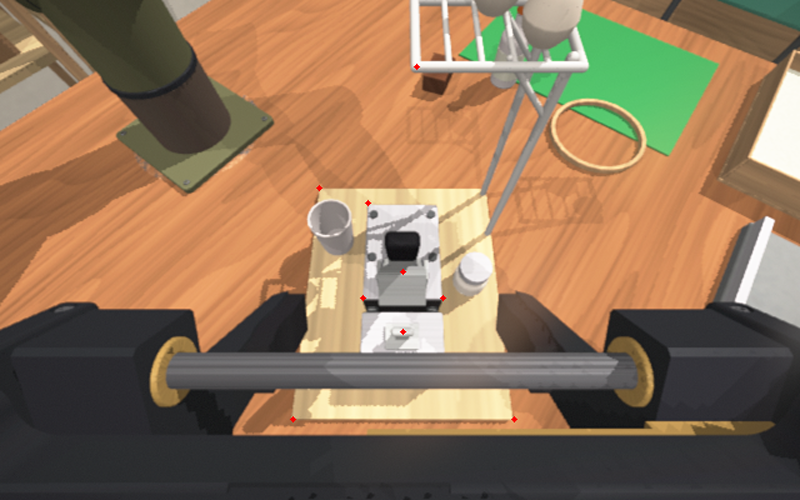

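```bash
python3 - <<'E'
from h import *
c=np.load('pics/w3.npy',allow_pickle=True).item()
P=lambda x,z:np.round(proj(c,b2w((x,0,z)))*1.25)[1]
for L in (1.7,1.75,1.8):
  print(L,'lever end',[P(165*np.cos(L)-n*np.sin(L),115+165*np.sin(L)+n*np.cos(L)) for n in(-7,7)])
  pin=np.array([26*np.cos(L-.22),115+26*np.sin(L-.22)])
  for C in (2.7,2.8,2.9):
    a=C-L;d=np.array([-np.cos(a),np.sin(a)]);u=np.array([np.sin(a),np.cos(a)])
    print(C,[P(*(pin+s*d+h*u)) for s,h in((101,12),(101,-17),(93,-17))], (pin+84*d).round(1))
E
```

```text
1.7 lever end [np.float64(207.0), np.float64(225.0)]
2.7 [np.float64(267.0), np.float64(301.0), np.float64(298.0)] [-43.  211.6]
2.8 [np.float64(254.0), np.float64(289.0), np.float64(288.0)] [-35.7 215.8]
2.9 [np.float64(242.0), np.float64(277.0), np.float64(277.0)] [-28.1 219.2]
1.75 lever end [np.float64(218.0), np.float64(236.0)]
2.7 [np.float64(274.0), np.float64(308.0), np.float64(305.0)] [-47.8 209.3]
2.8 [np.float64(262.0), np.float64(297.0), np.float64(295.0)] [-40.7 213.8]
2.9 [np.float64(250.0), np.float64(285.0), np.float64(284.0)] [-33.3 217.7]
1.8 lever end [np.float64(228.0), np.float64(248.0)]
2.7 [np.float64(282.0), np.float64(315.0), np.float64(311.0)] [-52.5 206.8]
2.8 [np.float64(270.0), np.float64(304.0), np.float64(301.0)] [-45.6 211.7]
2.9 [np.float64(257.0), np.float64(292.0), np.float64(291.0)] [-38.3 215.9]
```

```bash
python3 - <<'E'
from h import *
plan([((-100,0,257),50,6),((-46,0,212),50,5)])
E
```

```text
{"translation": [[-0.009, 0.0, 0.014], [-0.01, 0.0, 0.014], [-0.01, 0.0, 0.014], [-0.01, 0.0, 0.014], [-0.011, 0.0, 0.013], [-0.011, 0.0, 0.014], [0.0, 0.0, 0.014], [0.0, 0.0, 0.014], [0.0, 0.0, 0.014], [0.0, 0.0, 0.014], [0.0, 0.0, 0.014]], "delta_rot": [[0.0, 1.7, 0.0], [0.0, 1.6, 0.0], [0.0, 1.7, 0.0], [0.0, 1.6, 0.0], [0.0, 1.7, 0.0], [0.0, 1.6, 0.0], [0.0, 0.0, 0.0], [0.0, 0.0, 0.0], [0.0, 0.0, 0.0], [0.0, 0.0, 0.0], [0.0, 0.0, 0.0]], "grip": [1, 1, 1, 1, 1, 1, 1, 1, 1, 1, 1]}
```

Emit:
{"method": "play_rows", "body": {
  "translation": [
    [-0.009, 0.0, 0.014],
    [-0.01, 0.0, 0.014],
    [-0.01, 0.0, 0.014],
    [-0.01, 0.0, 0.014],
    [-0.011, 0.0, 0.013],
    [-0.011, 0.0, 0.014],
    [0, 0, 0.014],
    [0, 0, 0.014],
    [0, 0, 0.014],
    [0, 0, 0.014],
    [0, 0, 0.014],
    [0, 0, 0],
    [0, 0, 0]
  ],
  "delta_rot": [
    [0, 1.7, 0],
    [0, 1.6, 0],
    [0, 1.7, 0],
    [0, 1.6, 0],
    [0, 1.7, 0],
    [0, 1.6, 0],
    [0, 0, 0],
    [0, 0, 0],
    [0, 0, 0],
    [0, 0, 0],
    [0, 0, 0],
    [0, 0, 0],
    [0, 0, 0]
  ],
  "grip": [1, 1, 1, 1, 1, 1, 1, 1, 1, 1, 1, 1, 1]
}}

```text
clock: 13.28
tool_pos: [0.5516, -0.0957, 0.2411]
eef_rot: [0.405, 0.811, 0.189, -0.377]
contact_force: [-0.1, -0.5, -0.8]
opening: 1.001
finger_force: 0.0
```

```bash
python3 - <<'E'
from h import *
where()
E
python3 wr.py w4 claw_end lever_grip
```

```text
t 13.28 grasp pt board [-4.710e+01 -2.000e-01  2.121e+02] lean 49.9 zy -0.002 F [-0.1 -0.5 -0.8] open 1.001 ff 0.0 q [ 0.66  1.12 -0.84  1.33  0.06  1.49  0.59]
t 13.28 grasp pt board [-4.710e+01 -2.000e-01  2.121e+02] lean 49.9 zy -0.002 F [-0.1 -0.5 -0.8] open 1.001 ff 0.0 q [ 0.66  1.12 -0.84  1.33  0.06  1.49  0.59]
claw_end [([-50.7, -1.5, 228.7], 0.85)]
lever_grip [([-40.3, -2.7, 234.3], 0.62)]
```

Emit:
{"method": "play_rows", "body": {
  "translation": [
    [0, 0, 0],
    [0, 0, 0],
    [0, 0, 0],
    [0, 0, 0],
    [0, 0, 0],
    [0, 0, 0]
  ],
  "delta_rot": [
    [0, 0, 0],
    [0, 0, 0],
    [0, 0, 0],
    [0, 0, 0],
    [0, 0, 0],
    [0, 0, 0]
  ],
  "grip": [-1, -1, -1, -1, -1, -1],
  "squeeze": 8
}}

```text
clock: 14.18
tool_pos: [0.5512, -0.0954, 0.241]
eef_rot: [0.405, 0.811, 0.189, -0.378]
contact_force: [0.6, 1.1, -0.4]
opening: 0.452
finger_force: 8.0
```

```bash
python3 - <<'E'
from h import *
where()
plan([((-0.2-84*np.cos(a),0,141+84*np.sin(a)),50,2) for a in np.linspace(1.0,-.37,9)[1:]],grip=-1)
E
```

```text
t 14.18 grasp pt board [-4.66e+01 -1.00e-01  2.12e+02] lean 49.9 zy -0.001 F [ 0.6  1.1 -0.4] open 0.452 ff 8.0 q [ 0.66  1.12 -0.84  1.33  0.06  1.49  0.59]
{"translation": [[-0.007, -0.0, -0.001], [-0.007, -0.0, -0.001], [-0.007, -0.0, -0.0], [-0.007, -0.0, -0.001], [-0.007, -0.0, 0.001], [-0.007, -0.0, 0.001], [-0.007, -0.0, 0.002], [-0.007, -0.0, 0.002], [-0.006, -0.0, 0.003], [-0.007, -0.0, 0.004], [-0.006, -0.0, 0.004], [-0.005, -0.0, 0.004], [-0.005, 0.0, 0.005], [-0.005, 0.0, 0.006], [-0.004, 0.0, 0.006], [-0.004, 0.0, 0.006]], "delta_rot": [[0.0, 0.0, 0.0], [0.1, 0.1, 0.0], [0.0, 0.0, 0.0], [0.0, 0.0, 0.0], [0.0, 0.0, 0.0], [0.0, 0.0, 0.0], [0.0, 0.0, 0.0], [0.0, 0.0, 0.0], [0.0, 0.0, 0.0], [0.0, 0.0, 0.0], [0.0, 0.0, 0.0], [0.0, 0.0, 0.0], [0.0, 0.0, 0.0], [0.0, 0.0, 0.0], [0.0, 0.0, 0.0], [0.0, 0.0, 0.0]], "grip": [-1, -1, -1, -1, -1, -1, -1, -1, -1, -1, -1, -1, -1, -1, -1, -1]}
```

Opening 40 mm: the claw is held. Swing it down.

Emit:
{"method": "play_rows", "body": {
  "translation": [
    [-0.007, 0, -0.001],
    [-0.007, 0, -0.001],
    [-0.007, 0, 0],
    [-0.007, 0, -0.001],
    [-0.007, 0, 0.001],
    [-0.007, 0, 0.001],
    [-0.007, 0, 0.002],
    [-0.007, 0, 0.002],
    [-0.006, 0, 0.003],
    [-0.007, 0, 0.004],
    [-0.006, 0, 0.004],
    [-0.005, 0, 0.004],
    [-0.005, 0, 0.005],
    [-0.005, 0, 0.006],
    [-0.004, 0, 0.006],
    [-0.004, 0, 0.006],
    [0, 0, 0]
  ],
  "delta_rot": [
    [0, 0, 0],
    [0, 0, 0],
    [0, 0, 0],
    [0, 0, 0],
    [0, 0, 0],
    [0, 0, 0],
    [0, 0, 0],
    [0, 0, 0],
    [0, 0, 0],
    [0, 0, 0],
    [0, 0, 0],
    [0, 0, 0],
    [0, 0, 0],
    [0, 0, 0],
    [0, 0, 0],
    [0, 0, 0],
    [0, 0, 0]
  ],
  "grip": [-1, -1, -1, -1, -1, -1, -1, -1, -1, -1, -1, -1, -1, -1, -1, -1, -1]
}}

```text
clock: 16.3
tool_pos: [0.5704, -0.1209, 0.1395]
eef_rot: [0.405, 0.811, 0.189, -0.377]
contact_force: [-2.0, 3.4, 2.8]
opening: 0.453
finger_force: 8.0
```

```bash
python3 - <<'E'
from h import *
where(); s=r.get_state(); print(Bm().inv().apply(s['contact_force']))
E
python3 wr.py w5 claw_end claw_lip lever_grip keeper
```

```text
t 16.3 grasp pt board [-78.5  -0.  110.5] lean 49.9 zy -0.001 F [-2.   3.4  2.8] open 0.453 ff 8.0 q [ 0.65  1.27 -0.79  1.23  0.14  1.46  0.66]
[ 3.91054883 -0.43014587  2.75046673]
t 16.3 grasp pt board [-78.5  -0.  110.5] lean 49.9 zy -0.001 F [-2.   3.4  2.8] open 0.453 ff 8.0 q [ 0.65  1.27 -0.79  1.23  0.14  1.46  0.66]
claw_end [([-67.0, -0.7, 118.6], 0.93), ([274.8, -346.2, 5.0], 0.45)]
claw_lip [([-63.8, 4.0, 118.4], 0.92), ([78.4, 91.0, 62.0], 0.47)]
lever_grip [([-27.0, -1.8, 141.6], 0.95), ([10.5, -93.9, 66.6], 0.47)]
keeper [([-96.6, -0.5, 78.5], 0.73)]
```

View pics/w5.png

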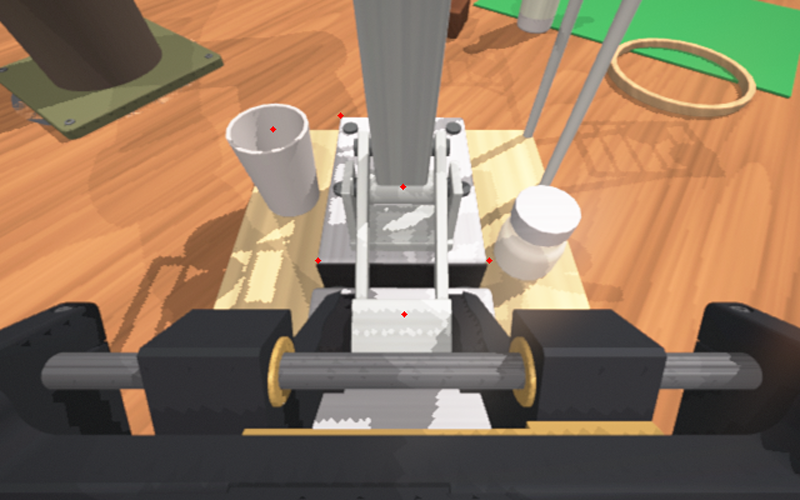

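Emit:
{"method": "play_rows", "body": {
  "translation": [
    [-0.002, 0, 0.002],
    [-0.001, 0, 0.001],
    [0, 0, 0],
    [0, 0, 0]
  ],
  "delta_rot": [
    [0, 0, 0],
    [0, 0, 0],
    [0, 0, 0],
    [0, 0, 0]
  ],
  "grip": [-1, -1, -1, -1]
}}

```text
clock: 17.05
tool_pos: [0.5705, -0.1209, 0.1371]
eef_rot: [0.405, 0.811, 0.189, -0.377]
contact_force: [-2.9, -0.8, 9.7]
opening: 0.456
finger_force: 8.0
```

```bash
python3 - <<'E'
from h import *
where(); s=r.get_state(); print(Bm().inv().apply(s['contact_force']))
im=r.snapshot('scene'); cv2.imwrite('pics/s4.png',cv2.resize(im[140:290,220:420],(800,600),interpolation=cv2.INTER_CUBIC))
E
```

```text
t 17.05 grasp pt board [-7.850e+01 -1.000e-01  1.081e+02] lean 49.9 zy -0.002 F [-2.9 -0.8  9.7] open 0.456 ff 8.0 q [ 0.65  1.28 -0.79  1.23  0.14  1.46  0.66]
[1.08207914 2.81406697 9.73855655]
```

View pics/s4.png

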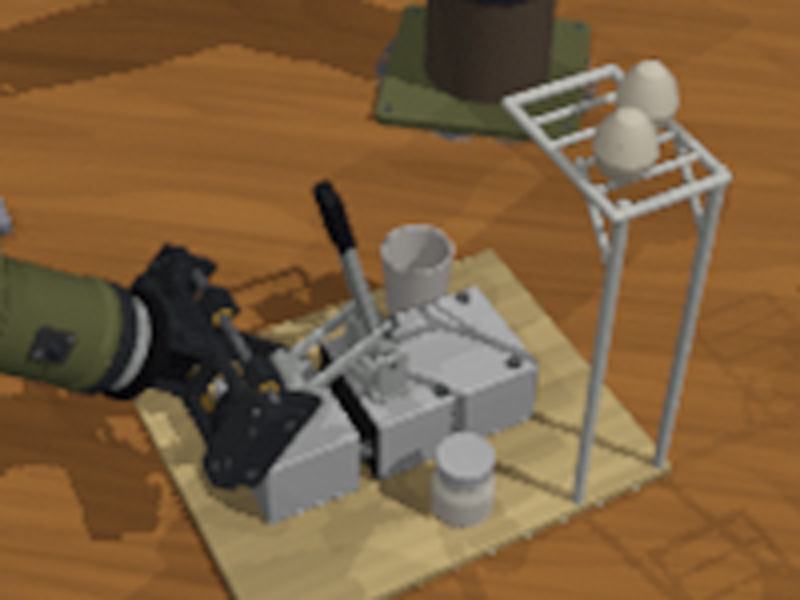

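Emit:
{"method": "play_rows", "body": {
  "translation": [
    [0, 0, 0],
    [0, 0, 0],
    [0, 0, 0],
    [0, 0, -0.02],
    [0, 0, -0.025],
    [0, 0, -0.025],
    [0, 0, -0.01],
    [0, 0, 0],
    [0, 0, 0]
  ],
  "delta_rot": [
    [0, 0, 0],
    [0, 0, 0],
    [0, 0, 0],
    [0, 0, 0],
    [0, 0, 0],
    [0, 0, 0],
    [0, 0, 0],
    [0, 0, 0],
    [0, 0, 0]
  ],
  "grip": [1, 1, 1, 1, 1, 1, 1, 1, 1]
}}

```text
clock: 18.23
tool_pos: [0.6063, -0.1687, 0.1862]
eef_rot: [0.404, 0.811, 0.188, -0.378]
contact_force: [0.6, -0.1, -0.5]
opening: 1.001
finger_force: 0.0
```

```bash
python3 wr.py w6 claw_end lever_grip keeper; python3 - <<'E'
from h import *
G=np.array([130*np.cos(1.8),0,115+130*np.sin(1.8)]);print(G)
plan([(G+[-77*1.0,0,64],50,8),(G,50,6)])
E
```

```text
t 18.23 grasp pt board [-138.2    0.2  157.3] lean 50.0 zy 0.001 F [ 0.6 -0.1 -0.5] open 1.001 ff 0.0 q [ 0.64  1.27 -0.79  1.01  0.13  1.68  0.68]
claw_end [([-71.0, 1.8, 118.2], 0.85)]
lever_grip [([-28.4, -3.0, 159.2], 0.64)]
keeper [([-96.5, -0.9, 79.4], 0.77)]
[-29.53627231   0.         241.60019201]
{"translation": [[0.017, 0.0, -0.009], [0.017, 0.0, -0.009], [0.017, 0.0, -0.009], [0.017, 0.0, -0.009], [0.016, 0.0, -0.009], [0.017, 0.0, -0.009], [0.016, 0.0, -0.008], [0.017, 0.0, -0.009], [0.0, 0.0, 0.017], [0.0, 0.0, 0.017], [0.0, 0.0, 0.017], [0.0, 0.0, 0.017], [0.0, 0.0, 0.016], [0.0, 0.0, 0.017]], "delta_rot": [[0.0, 0.0, 0.0], [0.0, 0.0, 0.0], [0.0, 0.0, 0.0], [0.0, 0.0, 0.0], [0.0, 0.0, 0.0], [0.0, 0.0, 0.0], [0.0, 0.0, 0.0], [0.0, 0.0, 0.0], [0.0, 0.0, 0.0], [0.0, 0.0, 0.0], [0.0, 0.0, 0.0], [0.0, 0.0, 0.0], [0.0, 0.0, 0.0], [0.0, 0.0, 0.0]], "grip": [1, 1, 1, 1, 1, 1, 1, 1, 1, 1, 1, 1, 1, 1]}
```

View pics/w6.png

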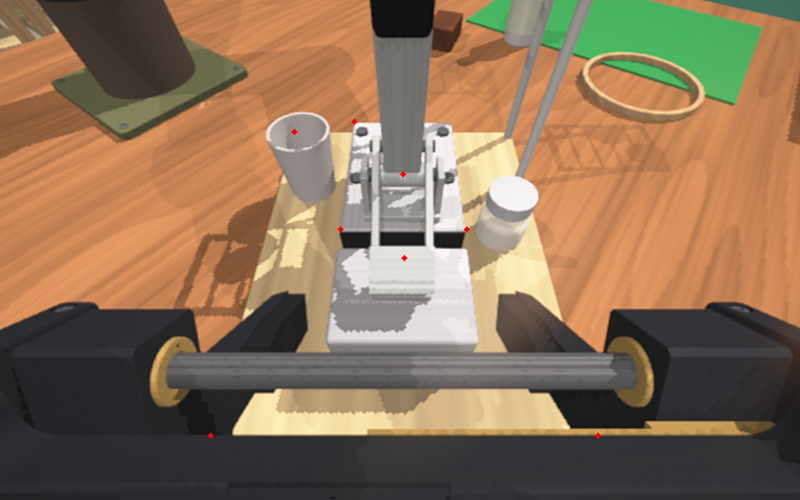

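Emit:
{"method": "play_rows", "body": {
  "translation": [
    [0.017, 0, -0.009],
    [0.017, 0, -0.009],
    [0.017, 0, -0.009],
    [0.017, 0, -0.009],
    [0.016, 0, -0.009],
    [0.017, 0, -0.009],
    [0.016, 0, -0.008],
    [0.017, 0, -0.009],
    [0, 0, 0.017],
    [0, 0, 0.017],
    [0, 0, 0.017],
    [0, 0, 0.017],
    [0, 0, 0.016],
    [0, 0, 0.017],
    [0, 0, 0],
    [0, 0, 0]
  ],
  "delta_rot": [
    [0, 0, 0],
    [0, 0, 0],
    [0, 0, 0],
    [0, 0, 0],
    [0, 0, 0],
    [0, 0, 0],
    [0, 0, 0],
    [0, 0, 0],
    [0, 0, 0],
    [0, 0, 0],
    [0, 0, 0],
    [0, 0, 0],
    [0, 0, 0],
    [0, 0, 0],
    [0, 0, 0],
    [0, 0, 0]
  ],
  "grip": [1, 1, 1, 1, 1, 1, 1, 1, 1, 1, 1, 1, 1, 1, 1, 1]
}}

```text
clock: 20.42
tool_pos: [0.5417, -0.0825, 0.2707]
eef_rot: [0.405, 0.811, 0.189, -0.377]
contact_force: [0.4, -1.6, 1.5]
opening: 1.003
finger_force: 0.0
```

Emit:
{"method": "play_rows", "body": {
  "translation": [
    [0, 0, 0],
    [0, 0, 0],
    [0, 0, 0],
    [0, 0, 0],
    [0, 0, 0],
    [0, 0, 0],
    [0, 0, 0],
    [0, 0, 0]
  ],
  "delta_rot": [
    [0, 0, 0],
    [0, 0, 0],
    [0, 0, 0],
    [0, 0, 0],
    [0, 0, 0],
    [0, 0, 0],
    [0, 0, 0],
    [0, 0, 0]
  ],
  "grip": [-1, -1, -1, -1, -1, -1, -1, -1],
  "squeeze": 20
}}

```text
clock: 21.42
tool_pos: [0.5412, -0.0821, 0.2702]
eef_rot: [0.405, 0.811, 0.189, -0.378]
contact_force: [-0.0, 0.5, -0.3]
opening: 0.294
finger_force: 20.0
```

```bash
python3 - <<'E'
from h import *
where()
Ls=np.linspace(1.8,0.9,9)[1:]
plan([((130*np.cos(L),0,115+130*np.sin(L)),50+5*(1.8-L)/.9,2) for L in Ls],grip=-1)
E
```

```text
t 21.43 grasp pt board [-2.990e+01 -1.000e-01  2.412e+02] lean 49.9 zy -0.001 F [-0.   0.5 -0.3] open 0.294 ff 20.0 q [ 0.66  1.07 -0.85  1.37  0.03  1.48  0.57]
{"translation": [[0.006, -0.0, 0.005], [0.005, -0.0, 0.004], [0.005, -0.0, 0.006], [0.005, -0.0, 0.005], [0.004, -0.0, 0.006], [0.004, -0.0, 0.006], [0.003, -0.0, 0.006], [0.003, -0.0, 0.007], [0.002, -0.0, 0.007], [0.003, -0.0, 0.007], [0.002, 0.0, 0.007], [0.001, 0.0, 0.007], [0.001, 0.0, 0.007], [0.0, 0.0, 0.007], [0.0, 0.0, 0.007], [0.0, 0.0, 0.008]], "delta_rot": [[0.0, 0.4, 0.0], [0.1, 0.3, 0.0], [0.0, 0.3, 0.0], [0.0, 0.3, 0.0], [0.0, 0.3, 0.0], [0.0, 0.4, 0.0], [0.0, 0.3, 0.0], [0.0, 0.3, 0.0], [0.0, 0.3, 0.0], [0.0, 0.3, 0.0], [0.0, 0.3, 0.0], [0.0, 0.3, 0.0], [0.0, 0.3, 0.0], [0.0, 0.4, 0.0], [0.0, 0.3, 0.0], [0.0, 0.3, 0.0]], "grip": [-1, -1, -1, -1, -1, -1, -1, -1, -1, -1, -1, -1, -1, -1, -1, -1]}
```

Emit:
{"method": "play_rows", "body": {
  "translation": [
    [0.006, 0, 0.005],
    [0.005, 0, 0.004],
    [0.005, 0, 0.006],
    [0.005, 0, 0.005],
    [0.004, 0, 0.006],
    [0.004, 0, 0.006],
    [0.003, 0, 0.006],
    [0.003, 0, 0.007],
    [0.002, 0, 0.007],
    [0.003, 0, 0.007],
    [0.002, 0, 0.007],
    [0.001, 0, 0.007],
    [0.001, 0, 0.007],
    [0, 0, 0.007],
    [0, 0, 0.007],
    [0, 0, 0.008],
    [0, 0, 0]
  ],
  "delta_rot": [
    [0, 0.4, 0],
    [0, 0.3, 0],
    [0, 0.3, 0],
    [0, 0.3, 0],
    [0, 0.3, 0],
    [0, 0.4, 0],
    [0, 0.3, 0],
    [0, 0.3, 0],
    [0, 0.3, 0],
    [0, 0.3, 0],
    [0, 0.3, 0],
    [0, 0.3, 0],
    [0, 0.3, 0],
    [0, 0.4, 0],
    [0, 0.3, 0],
    [0, 0.3, 0],
    [0, 0, 0]
  ],
  "grip": [-1, -1, -1, -1, -1, -1, -1, -1, -1, -1, -1, -1, -1, -1, -1, -1, -1]
}}

```text
clock: 23.55
tool_pos: [0.476, 0.0048, 0.2422]
eef_rot: [0.396, 0.794, 0.207, -0.413]
contact_force: [3.5, -1.3, -5.0]
opening: 0.288
finger_force: 20.0
```

```bash
python3 - <<'E'
from h import *
where()
Ls=np.linspace(.9,0,9)[1:]
plan([((130*np.cos(L),0,115+130*np.sin(L)),55,2) for L in Ls],grip=-1)
for n in ('keeper','claw_end','front_half','lever_grip'): print(n,[(w2b(d['point']).round(1).tolist(),round(d['confidence'],2)) for d in (r.snapshot('scene') is not None and r.look_for('scene',n))][:2])
E
```

```text
t 23.55 grasp pt board [ 81.1  -0.3 216.4] lean 55.0 zy -0.001 F [ 3.5 -1.3 -5. ] open 0.288 ff 20.0 q [ 0.65  1.08 -0.89  1.65 -0.04  1.23  0.54]
{"translation": [[-0.001, -0.0, 0.007], [-0.001, -0.0, 0.007], [-0.001, -0.0, 0.007], [-0.002, -0.0, 0.007], [-0.002, -0.0, 0.007], [-0.003, -0.0, 0.007], [-0.003, -0.0, 0.007], [-0.003, -0.0, 0.006], [-0.004, -0.0, 0.006], [-0.004, -0.0, 0.007], [-0.005, -0.0, 0.005], [-0.004, -0.0, 0.006], [-0.005, -0.0, 0.005], [-0.006, -0.0, 0.005], [-0.006, -0.0, 0.005], [-0.005, -0.0, 0.004]], "delta_rot": [[0.0, 0.0, 0.0], [0.1, 0.0, 0.0], [0.0, 0.0, 0.0], [0.0, 0.0, 0.0], [0.0, 0.0, 0.0], [0.0, 0.0, 0.0], [0.0, 0.0, 0.0], [0.0, 0.0, 0.0], [0.0, 0.0, 0.0], [0.0, 0.0, 0.0], [0.0, 0.0, 0.0], [0.0, 0.0, 0.0], [0.0, 0.0, 0.0], [0.0, 0.0, 0.0], [0.0, 0.0, 0.0], [0.0, 0.0, 0.0]], "grip": [-1, -1, -1, -1, -1, -1, -1, -1, -1, -1, -1, -1, -1, -1, -1, -1]}
keeper [([-74.4, -24.5, 78.6], 0.71)]
claw_end [([-46.1, -2.7, 118.8], 0.84), ([-260.9, 376.0, 18.1], 0.39)]
front_half [([-74.8, -23.0, 76.1], 0.85)]
lever_grip [([-2.6, -0.2, 131.2], 0.74)]
```

Emit:
{"method": "play_rows", "body": {
  "translation": [
    [-0.001, 0, 0.007],
    [-0.001, 0, 0.007],
    [-0.001, 0, 0.007],
    [-0.002, 0, 0.007],
    [-0.002, 0, 0.007],
    [-0.003, 0, 0.007],
    [-0.003, 0, 0.007],
    [-0.003, 0, 0.006],
    [-0.004, 0, 0.006],
    [-0.004, 0, 0.007],
    [-0.005, 0, 0.005],
    [-0.004, 0, 0.006],
    [-0.005, 0, 0.005],
    [-0.006, 0, 0.005],
    [-0.006, 0, 0.005],
    [-0.005, 0, 0.004],
    [0, 0, 0]
  ],
  "delta_rot": [
    [0, 0, 0],
    [0, 0, 0],
    [0, 0, 0],
    [0, 0, 0],
    [0, 0, 0],
    [0, 0, 0],
    [0, 0, 0],
    [0, 0, 0],
    [0, 0, 0],
    [0, 0, 0],
    [0, 0, 0],
    [0, 0, 0],
    [0, 0, 0],
    [0, 0, 0],
    [0, 0, 0],
    [0, 0, 0],
    [0, 0, 0]
  ],
  "grip": [-1, -1, -1, -1, -1, -1, -1, -1, -1, -1, -1, -1, -1, -1, -1, -1, -1]
}}

```text
clock: 26.08
tool_pos: [0.4466, 0.044, 0.1407]
eef_rot: [0.396, 0.794, 0.207, -0.414]
contact_force: [2.2, 4.2, -2.3]
opening: 0.29
finger_force: 20.0
```

```bash
python3 - <<'E'
from h import *
where(); s=r.get_state(); print(Bm().inv().apply(s['contact_force']))
r.snapshot('scene')
for n in ('claw_end','front_half','lever_grip','jar','cup'): print(n,[(w2b(d['point']).round(1).tolist(),round(d['confidence'],2)) for d in r.look_for('scene',n)][:2])
E
```

```text
t 26.07 grasp pt board [130.2  -0.5 114.9] lean 55.1 zy -0.001 F [ 2.2  4.2 -2.3] open 0.29 ff 20.0 q [ 0.59  1.21 -0.84  1.77  0.02  0.98  0.56]
[ 2.03426925 -4.3112464  -2.27053474]
claw_end [([-47.8, -7.9, 118.2], 0.61), ([-0.3, -4.6, 123.1], 0.3)]
front_half [([-73.8, -20.0, 73.1], 0.91)]
lever_grip [([3.5, -1.4, 123.6], 0.93), ([-72.2, -21.9, 76.5], 0.53)]
jar [([16.5, -107.1, 63.6], 0.84), ([-260.6, 379.1, 18.4], 0.54)]
cup []
```

Press a few mm further down to find the stop (tool: −z board = −0.82 x, +0.57 z).

Emit:
{"method": "play_rows", "body": {
  "translation": [
    [-0.002, 0, 0.001],
    [-0.002, 0, 0.001],
    [-0.002, 0, 0.002],
    [0, 0, 0],
    [0, 0, 0]
  ],
  "delta_rot": [
    [0, 0, 0],
    [0, 0, 0],
    [0, 0, 0],
    [0, 0, 0],
    [0, 0, 0]
  ],
  "grip": [-1, -1, -1, -1, -1]
}}

```text
clock: 27.0
tool_pos: [0.4467, 0.044, 0.1365]
eef_rot: [0.395, 0.793, 0.207, -0.415]
contact_force: [3.7, -2.5, 14.3]
opening: 0.294
finger_force: 20.0
```

```bash
python3 - <<'E'
from h import *
where(); s=r.get_state(); print(Bm().inv().apply(s['contact_force']))
E
```

```text
t 27.0 grasp pt board [130.2  -0.5 110.9] lean 55.2 zy -0.001 F [ 3.7 -2.5 14.3] open 0.294 ff 20.0 q [ 0.59  1.22 -0.84  1.77  0.02  0.98  0.57]
[-4.24199395 -1.39914342 14.25325662]
```

Emit:
{"method": "play_rows", "body": {
  "translation": [
    [0, 0, 0],
    [0, 0, 0],
    [0, 0, 0],
    [0, 0, 0],
    [0, 0, -0.02],
    [0, 0, -0.03],
    [0, 0, -0.04],
    [0, 0, -0.04],
    [0, 0, -0.04],
    [0, 0, -0.04],
    [0, 0, -0.02],
    [0, 0, 0],
    [0, 0, 0]
  ],
  "delta_rot": [
    [0, 0, 0],
    [0, 0, 0],
    [0, 0, 0],
    [0, 0, 0],
    [0, 0, 0],
    [0, 0, 0],
    [0, 0, 0],
    [0, 0, 0],
    [0, 0, 0],
    [0, 0, 0],
    [0, 0, 0],
    [0, 0, 0],
    [0, 0, 0]
  ],
  "grip": [1, 1, 1, 1, 1, 1, 1, 1, 1, 1, 1, 1, 1]
}}

```text
clock: 28.62
tool_pos: [0.5593, -0.1065, 0.2652]
eef_rot: [0.395, 0.794, 0.206, -0.414]
contact_force: [-0.3, 0.3, -0.1]
opening: 0.996
finger_force: 0.0
```

```bash
python3 wr.py w7 lever_grip claw_end front_half; python3 - <<'E'
from h import *
im=r.snapshot('scene'); a=cv2.resize(im[140:290,220:420],(533,400),interpolation=cv2.INTER_CUBIC)
w=cv2.resize(cv2.imread('pics/w7_raw.png')[0:300,140:540],(267,200))
w=cv2.imread('pics/w7_raw.png')[60:300,190:457]
o=np.zeros((400,800,3),np.uint8);o[:,:533]=a;o[:240,533:]=w;cv2.imwrite('pics/f.png',o)
E
```

```text
t 28.62 grasp pt board [-57.8   0.3 239.4] lean 55.1 zy 0.001 F [-0.3  0.3 -0.1] open 0.996 ff 0.0 q [ 0.66  1.14 -0.84  1.24 -0.    1.62  0.6 ]
lever_grip [([11.2, -1.9, 117.9], 0.7)]
claw_end [([-52.9, 1.5, 121.3], 0.66), ([-40.1, 15.7, 75.8], 0.43)]
front_half [([-42.6, 16.9, 78.1], 0.73)]
```

View pics/f.png

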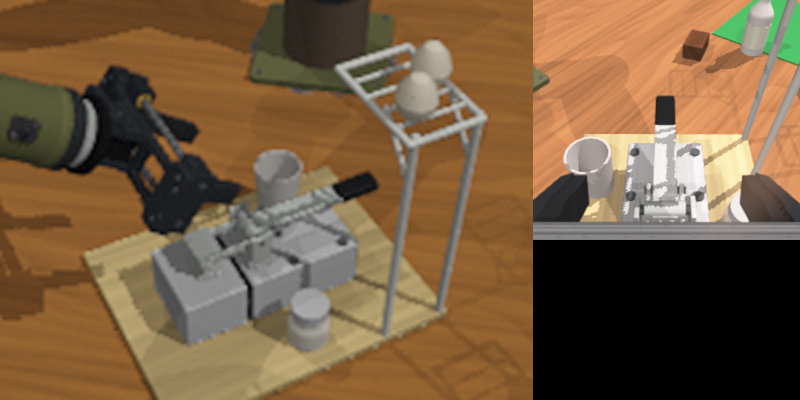

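```bash
python3 - <<'E'
from h import *
c=np.load('pics/w7.npy',allow_pickle=True).item()
for L in (0,.1,.2,.3): print(L,[(proj(c,b2w((165*np.cos(L)-n*np.sin(L),0,115+165*np.sin(L)+n*np.cos(L))))-[190-533,60]).round(1).tolist() for n in(-7,7)])
cs=r.get_calibration('scene')
for g in (0,14): print(g,[((proj(cs,b2w((-22-g-s,-50,77)))-[220,140])*2.665).round(1).tolist() for s in(0,76)])
print(((proj(cs,b2w((-22,-50,77)))-[220,140])*2.665).round(1))
E
```

```text
0 [[665.1, 101.3], [665.1, 93.6]]
0.1 [[665.1, 92.3], [665.1, 84.7]]
0.2 [[665.1, 83.4], [665.2, 76.1]]
0.3 [[665.2, 74.8], [665.2, 67.7]]
0 [[251.0, 282.5], [188.6, 307.3]]
14 [[239.7, 286.9], [176.8, 312.0]]
[251.  282.5]
```

```bash
python3 -c "
from h import *
print(r.finish_job())"
```

```text
the job is handed in; nothing more can be done
None
```

I handed the job in: the claw is hooked over the keeper, the lever lies flat at its stop, the mould halves look drawn together and the gripper is clear. I did not measure the final gap, and the hand-in returned no verdict.

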